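Gauge the gap of a slide press by feel

TASK

Pick up the gauge with the long thin blade by its block handle, carry it to the small slide press and slide the blade, from the open front and flat on the lower plate, into the middle of the narrowing gap between the two plates. Stop when it drags snugly between both plates, with the sprung upper plate lifted by one to two millimetres and not forced higher, and finish while still holding the gauge still at that depth: do not let go. Leave the thick gauge and everything else on the bench where it is.

Things in the scene. Friction and masses are not known exactly. Their poses are not given: they have to be found in the camera images.
- gauge_grip (a point): Centre of the aluminium block handle of the thin gauge: 28 mm along x, 20 mm across (y), half-way up the whole gauge (51 mm tall), 25.5 mm above the underside of the blade. Its x axis points along the blade to the tip, y across it, z up. The gauge stands loose on the bench, blade underside on the bench, about 110 g. Grip the handle across its 20 mm width.
- gauge_tip (a point): Tip of the thin steel blade, half-way through its thickness: 110 mm ahead of the handle's centre along x. The blade is 3 mm thick, 24 mm wide, flat along the bottom of the gauge; a 32 mm tail runs behind the handle's centre. It is springy and flexes up and down at its root by the handle: 1 N up or down on the tip bends it about 1 mm.
- gauge: The thin gauge itself. Origin at the underside of the blade, below the handle's centre; axes as at gauge_grip.
- press_mouth (a point): On the upper face of the press's fixed lower steel plate, 40 mm above the bench, midway across, right below the front edge of the narrowing gap. x points into the press from its open front, y across, z up. The lower plate is 90 mm wide; it reaches 27 mm out in front of this point as a sill and 42 mm in behind it, where a hollow begins.
- press_base: The press, fixed to the bench, its open front more or less towards the robot: white base 140 by 104 mm, two columns at the back. The lip of the upper plate overhangs the first 12 mm of sill before press_mouth, so the blade must come down in front of it. Origin at bench height below press_mouth, same axes.
- press_head: White head on the press's columns, 84 mm wide, its top at most 121 mm above the bench; carries the sprung upper plate. Origin 0 to 2.4 mm above that of press_base (sets the gap), same axes. The gap is 5.0 to 7.4 mm high at the mouth and narrows 1.2 mm per 10 mm of depth, so a 3 mm blade lying on the lower plate first touches the upper one 17 to 37 mm in.
- press_plate (a joint): Lift in m of the sprung upper plate (80 mm wide, 60 mm deep, upturned lip 12 mm long in front): 0 at rest, grows upward, at most 0.008. It presses down with 2.7 N at rest plus 1.5 N per mm of lift. Once the blade touches it, each 10 mm deeper lifts it 1.2 mm; the blade then drags with some 2 to 8 N, more if pressed down. Snug is 0.001 to 0.002.
- thick_gauge: Another gauge, leave alone: round aluminium handle 30 mm across, 48 mm tall in all, on a short bar 12 mm thick, 30 mm wide, 80 mm long. Origin under the handle.
- jar: Amber glass jar, 52 mm across, 68 mm tall, leave alone. Origin under its centre.
- dish: Closed petri dish, 90 mm across, 16 mm tall, leave alone. Origin under its centre.
- dish_stack: Stack of three closed petri dishes (one piece), 90 mm across, 48 mm tall, leave alone. Origin under its centre.
- tweezers: Steel tweezers lying flat, 120 mm long, 6 mm tall, leave alone. Origin under the middle.
- weight: Small brass weight, 32 mm across, 42 mm tall, leave alone. Origin under its centre.
There are look-alikes about, which are no part of the job. Leave any yellow look-alike of the press_base alone.

How it is judged:
On the way:
1. the thin gauge is picked up in the fingers, at least 25 mm clear of the bench, with the upper plate still at rest (height (world z) of gauge_grip above 0.0505 m and contact force between gauge and the fingers above 1 N and value of joint press_plate below 0.0005 m), for 0.1 s.
At the end, for the whole second after the job is handed in: Fingers hold the thin gauge (over 2 N) at rest, blade level (7 deg), in line with the press (11 deg), resting on its lower plate (over 0.5 N), tip 18 to 60 mm inside the mouth and within 25 mm of the middle; upper plate bears on it (over 1.5 N), lifted 0.7 to 2.4 mm (value of joint press_plate between 0.0007 and 0.0024 m and x of gauge_tip in the frame of press_mouth between 0.018 and 0.06 m and y of gauge_tip in the frame of press_mouth between -0.025 and 0.025 m and z of gauge_tip in the frame of press_mouth between -0.002 and 0.005 m and angle between the x axis of gauge_grip and the x axis of press_mouth, either way round below 0.2 rad and angle between each of gauge_grip, gauge_tip's own z axis and vertical below 0.12 rad and contact force between gauge and press_head above 1.5 N and contact force between gauge and press_base above 0.5 N and contact force between gauge and the fingers above 2 N and height (world z) of gauge_grip above 0.055 m and linear speed of gauge below 0.01 m/s); the arm keeps its last pose, push and grip.
It fails at once if the upper plate is forced up by more than 3.5 mm (value of joint press_plate above 0.0035 m).
It fails at once if a bystander is moved by more than 30 mm (distance of any of thick_gauge, jar, dish, dish_stack, tweezers, weight from where it was at the start of the episode above 0.03 m).
It also fails if it takes over 48 s, if anything falls off the work surface, if the arm or the gripper's body presses on something with over 40 N, if the wrist force passes 120 N, or if a joint passes its speed limit or range.

ROBOT

A 6-joint arm with a two-finger parallel gripper is mounted at the origin on the work surface. World frame = base frame: x ahead of the robot, y to its left, z up, the work surface at z = 0. Lengths are in m, angles in rad, forces in N, time in s.
With the tool pointing down it reaches from about 0.325 to 0.775 m from the base axis. Payload 9.3 kg.
Tool frame: the origin (TCP) lies midway between the tips of the shut fingers; the grasp point (between the pads) lies 19 mm behind it; z points along the fingers, y is the line along which they close (so a half turn about z gives the same grasp; the last joint's range is limited). The gripper opens to 85 mm and grips with 20 to 120 N. Pads are 22 mm wide; open, the fingers measure 114 mm over their backs; the gripper's body (76 mm by 85 mm) begins 54 mm behind the grasp point. The pads swing forward as they close: fully open they stand 13 mm farther back than shut.
Start: joints at [0.968, 0.259, 0.021, 1.334, 0, 1.418], TCP at [0.239, 0.495, 0.231] pointing down, gripper open.
Joint ranges: [-3.04, 3.04], [-0.91, 1.82], [-1.04, 1.36], [-1.92, 1.95], [-1.52, 1.45], [-3.14, 3.14]. Speed limits (rad/s): [2.22, 2.22, 2.79, 3.14, 3.14, 3.14].

INTERFACE

Orientations are given as a 3x3 rotation matrix whose columns are the frame's x, y, z axes.
In Python, from cell import r, cams gives the robot as it stands. The module is installed in compiled form; this text tells all that it offers.
- The arm moves only by the shell command python3 -m handwheel 'ROWS' [FORCE]. ROWS is JSON, a list of rows, each an object with "offset": the shift along the tool's x, y, z normalised to -1 to 1, where 1 is 0.03 m, a list of three; "turn": the turn about the tool's z normalised to -1 to 1, where 1 is 0.12 rad; "grip": the closure, from -1 (fully open) to 1 (shut). A call has 1 to 10 rows; each row shifts and turns the commanded pose from where the row before left it, along the tool's axes as they then stand; what a row does not reach is not made up. A row lasts 1/12 s, in which the tool goes at most 41.7 mm and 7.16 degrees, less where a joint would pass 70% of its speed; a pose out of reach is approached as far as the arm can. A call with a number of a shift or a turn outside -1 to 1 is refused whole. A call with a gripper value outside its range is refused whole. The fingers move at their own pace and stop on an object; FORCE is the grip in N (left out, the last holds). Time passes only in rows, so rows that do not move let the fingers close. It gives the time, the measured TCP pose, the force, the opening and the grip force at its end, in the units of the state.
- r.sense(): the state, without advancing time (a new reading comes with each control period).
- cams.camera(name): name is "scene" or "top" or "wrist"; returns (picture, depth): 420x560x3 uint8, blue, green, red; 420x560 float32, m along the optical axis (not along the pixel's ray), 0 where there is no reading.
- cams.calibration(name): a dict with "vertical_fov" (degrees; the focal length in pixels is half the picture's height over the tangent of half this angle, whatever the lens; pixels are square), "cx", "cy" (the principal point, pixels), "rvec" (rotation vector, rad) and "tvec" (3), from world to camera coordinates, as OpenCV has them. Camera axes: x right, y down, z forward; pixel columns grow to the right and rows downward; lengths in m; the calibration is good to about 2 mm. The wrist camera is an equidistant fisheye: a pixel r from the principal point sees the ray r / f radians off the axis. A picture is of the moment at which its call begins: read the wrist's pose just before it. calibration takes no time and is no camera call; for the wrist camera it gives the pose at the moment of the call.
- r.sign_off(): hands the job in; it is judged then, once.
Trained networks look in the newest picture that a camera, given by its name, has taken for a name from the list of things; names that differ only in an ending like _2 or _b are one class to them, and where a whole thing is asked for, a point or a joint stands for the part that bears it (a point fixed in the world has none). Each returns a list of dicts, best first, with "p" (0 to 1); they miss things now and then, are a little off and sometimes report something else, mostly with a low value. They report only what shows in the picture. A call takes as long as a camera call. They do not tell look-alikes from the thing itself.
- cams.recognise(query, camera): "centre" ([x, y, z] in m, in world coordinates, good to about 4 mm: the middle of the surface that is visible of it).
- cams.trace(query, camera): "mask" (420x560 bool, what is visible of it).
- cams.landmark_of(query, camera): "centre" ([x, y, z] in m, in world coordinates, good to about 4 mm: a listed point, or the origin of a listed thing).
The state is a dict: "time": time; "joint_pos": joint angles; "joint_velocities": joint speeds; "joint_torque": joint torques, N m; "eef_pos": TCP position; "orientation": TCP orientation; "ft_force": force on the tool from outside, world axes, zero at the start; "moment": the same for the moment, N m; "grip_width": finger opening in m; "grip_force": force on a finger pad.
Only numpy, scipy, OpenCV 4.12 (cv2) and the standard library are available. Lean on these libraries where they do the work, as an engineer would, in place of code of your own. Each camera call takes 0.05 s, during which the arm holds its last target. There are 200 camera calls.

## Working session

There is one attempt and no reset: what is moved stays moved. The work goes in short steps, Python scripts to look and compute and a shell command to move; the robot and the scene stay as the last step left them, time stands still between calls to the robot, and variables do not carry over. Pictures are saved under pics/ and viewed, at most 10 in all, crops included, and the job is handed in when it is done.

```bash
mkdir -p pics; python3 - <<'E'
from cell import r,cams
import cv2,numpy as np
s=r.sense();print(s['time'],s['eef_pos'],np.round(s['orientation'],3),s['grip_width'])
a,_=cams.camera('scene');b,_=cams.camera('top')
cv2.imwrite('pics/scene.png',a);cv2.imwrite('pics/top.png',b)
for c in ['scene','top']:
  for q in ['gauge_grip','gauge_tip','gauge','press_mouth','press_base','press_head','thick_gauge']:
    print(c,q,[(np.round(d['centre'],4).tolist(),round(d['p'],2)) for d in cams.landmark_of(q,c)][:4])
E
```

```text
0.0 [0.23898264 0.4950623  0.23064624] [[-0.901  0.435 -0.001]
 [ 0.435  0.901 -0.001]
 [ 0.    -0.001 -1.   ]] 0.08569447417095204
scene gauge_grip [([0.4961, 0.2398, 0.0256], 0.7)]
scene gauge_tip [([0.6066, 0.2551, 0.0027], 0.77)]
scene gauge [([0.4955, 0.244, -0.0027], 0.55)]
scene press_mouth [([0.2706, 0.2108, 0.0393], 0.89), ([0.6192, 0.0163, 0.0412], 0.68), ([0.6213, 0.025, 0.003], 0.28), ([0.7295, 0.2623, -0.0006], 0.24)]
scene press_base [([0.2717, 0.2072, -0.0026], 0.98), ([0.6206, 0.0253, 0.0024], 0.74)]
scene press_head [([0.6161, 0.0212, 0.0038], 0.72)]
scene thick_gauge [([0.4488, -0.2797, -0.0019], 0.78), ([0.6056, 0.2546, 0.0022], 0.37)]
top gauge_grip [([0.4992, 0.2438, 0.0242], 0.86)]
top gauge_tip [([0.6054, 0.2577, 0.0027], 0.69)]
top gauge [([0.4991, 0.2435, -0.0], 0.63)]
top press_mouth [([0.6165, 0.0194, 0.0387], 0.61), ([0.2672, 0.2103, 0.0409], 0.56)]
top press_base [([0.2721, 0.2053, 0.0029], 0.89), ([0.6193, 0.0196, 0.0003], 0.69)]
top press_head [([0.6237, 0.022, 0.0012], 0.91)]
top thick_gauge [([0.4491, -0.2828, 0.0008], 0.97), ([0.501, 0.2443, 0.0256], 0.41)]
```

View pics/scene.png

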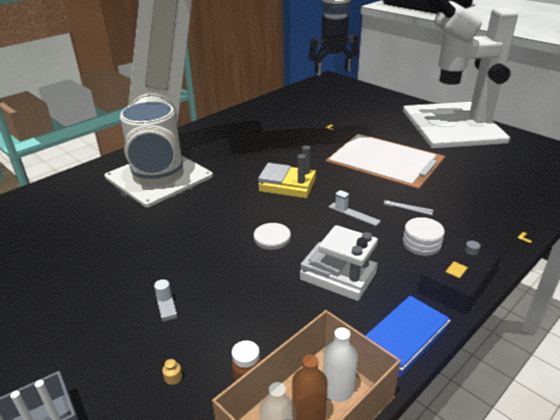

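View pics/top.png

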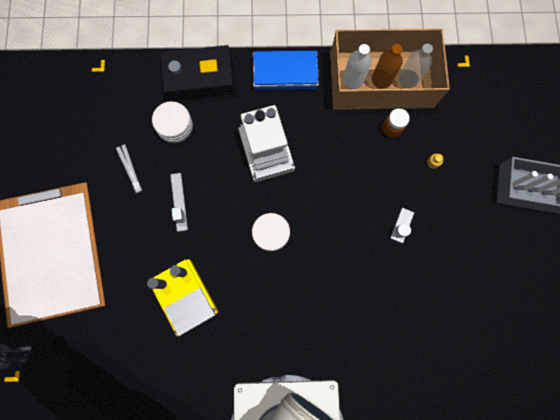

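The scene picture shows the white press at (340,262) and the yellow look-alike at (287,180); the top picture has them at (267,143) and (183,297). There are two gauges. The one with the block handle and long thin blade is at scene (345,205), top (178,205). The round-handled thick one is at scene (165,298), top (403,226). The first fits the description, and the white press is the one meant. Next I'll measure the yaws and confirm in a crop.

```bash
cat > h.py <<'E'
from cell import r,cams
import cv2,numpy as np
def pts(c,d):
    k=cams.calibration(c);f=210/np.tan(np.radians(k['vertical_fov'])/2)
    R=cv2.Rodrigues(np.array(k['rvec'],float))[0];t=np.array(k['tvec'],float).ravel()
    v,u=np.mgrid[:420,:560]
    P=np.stack([(u-k['cx'])/f*d,(v-k['cy'])/f*d,d],-1)
    return (P-t)@R
E
python3 - <<'E'
from h import *
im={}
for c in ['scene','top']:
    a,d=cams.camera(c);W=pts(c,d);im[c]=a
    ok=d>0
    def rect(n,m):
        p=W[m][:,:2]*1000
        rr=cv2.minAreaRect(p.astype(np.float32));print(c,n,m.sum(),np.round(rr[0],1),np.round(rr[1],1),round(rr[2],1),'mean',p.mean(0).round(1),'z',W[m][:,2].mean().round(4))
    box=lambda x0,x1,y0,y1,z0,z1:ok&(W[...,0]>x0)&(W[...,0]<x1)&(W[...,1]>y0)&(W[...,1]<y1)&(W[...,2]>z0)&(W[...,2]<z1)
    rect('handle',box(.46,.54,.21,.28,.046,.06))
    g=[m for m in cams.trace('gauge',c) if m['p']>.3]
    for m in g:
        mm=m['mask']&ok&(W[...,2]<.02)
        if mm.sum()>30: rect('gaugemask %.2f'%m['p'],mm)
    rect('press top',box(.54,.75,-.06,.1,.095,.125))
    rect('press all',box(.54,.75,-.08,.12,.012,.2))
    rect('plates',box(.54,.75,-.06,.1,.034,.043))
    rect('midz',box(.54,.75,-.06,.1,.05,.08))
A=cv2.resize(im['scene'][165:305,270:450],None,fx=4,fy=4,interpolation=cv2.INTER_CUBIC)
cv2.imwrite('pics/crop.png',A)
E
```

```text
scene handle 59 [497.6 236.6] [29.6 21.2] 10.0 mean [497.7 236.5] z 0.0501
scene gaugemask 0.86 281 [534.5 243.6] [135.6  32.9] 6.1 mean [535.6 240.6] z 0.0044
scene press top 1373 [678.   33.1] [100.5  87.2] 15.0 mean [683.4  27.2] z 0.1062
scene press all 3625 [660.4  27.3] [144.  104.5] 15.7 mean [679.8  13.2] z 0.066
scene plates 611 [659.7  28.1] [143.   94.6] 15.0 mean [672.9  13.6] z 0.0373
scene midz 480 [664.1  22.5] [116.9  68.7] 18.7 mean [663.6   3.5] z 0.0579
top handle 104 [498.6 240.9] [28.4 20.5] 9.1 mean [498.  240.8] z 0.0505
top press top 1569 [678.6  36.5] [101.2  84.1] 15.0 mean [675.2  36.3] z 0.1067
top press all 2830 [661.1  31.6] [142.4 104. ] 15.0 mean [652.7  33.7] z 0.0783
top plates 419 [661.1  31.4] [142.3  90.6] 14.9 mean [615.  27.] z 0.0391
top midz 468 [627.   22.6] [39.5 80.2] 14.1 mean [625.4  22.1] z 0.0549
```

View pics/crop.png

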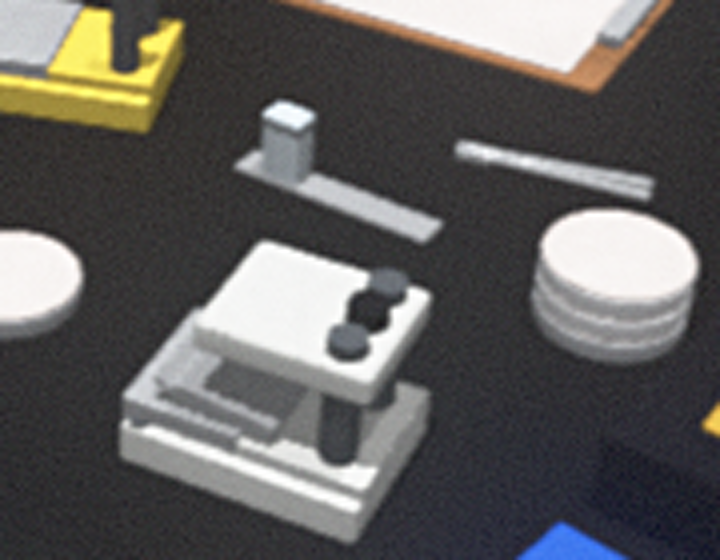

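The crop confirms it: the thin gauge has a square block handle (crop 287,140) and its blade tip is at (435,225). The white press stands with its sill at the lower left, about (180,400). Press yaw is 15°, with the mouth near (0.619, 0.020). Gauge yaw is about 8.5°, with the handle near (0.498, 0.240).

```bash
python3 -m handwheel '[{"offset":[0,0,0],"turn":-1,"grip":-1},{"offset":[0,0,0],"turn":-1,"grip":-1},{"offset":[0,0,0],"turn":-1,"grip":-1},{"offset":[0,0,0],"turn":-1,"grip":-1},{"offset":[0,0,0],"turn":-1,"grip":-1}]' 60
python3 -m handwheel '[{"offset":[-0.6,-0.8,0],"turn":0,"grip":-1},{"offset":[-0.6,-0.8,0],"turn":0,"grip":-1},{"offset":[-0.6,-0.8,0],"turn":0,"grip":-1},{"offset":[-0.6,-0.8,0],"turn":0,"grip":-1},{"offset":[-0.6,-0.8,0],"turn":0,"grip":-1},{"offset":[-0.6,-0.8,0],"turn":0,"grip":-1},{"offset":[-0.6,-0.8,0],"turn":0,"grip":-1},{"offset":[-0.6,-0.8,0],"turn":0,"grip":-1},{"offset":[-0.6,-0.8,0],"turn":0,"grip":-1},{"offset":[-0.6,-0.8,0],"turn":0,"grip":-1}]'
python3 -m handwheel '[{"offset":[-0.6,-0.8,0],"turn":0,"grip":-1},{"offset":[-0.6,-0.8,0],"turn":0,"grip":-1},{"offset":[0,0,0],"turn":0,"grip":-1},{"offset":[0,0,0],"turn":0,"grip":-1}]'
python3 - <<'E'
from h import *
s=r.sense();p=s['eef_pos'];R=np.array(s['orientation'])
print(p,np.degrees(np.arctan2(R[1,1],R[0,1])),s['joint_pos'])
a,_=cams.camera('wrist');cv2.imwrite('pics/w1.png',a)
for q in ['gauge_grip','gauge_tip']: print(q,[(np.round(d['centre'],4).tolist(),round(d['p'],2)) for d in cams.landmark_of(q,'wrist')][:3])
E
```

```text
time: 1.42
eef_pos: [0.2392, 0.4953, 0.2313]
orientation: [[-0.988, -0.155, 0.0], [-0.155, 0.988, 0.0], [-0.0, 0.0, -1.0]]
ft_force: [-0.3, -0.7, -0.6]
grip_width: 0.0854
grip_force: 0.0
time: 2.25
eef_pos: [0.4539, 0.2837, 0.2314]
orientation: [[-0.989, -0.15, 0.0], [-0.15, 0.989, 0.0], [-0.0, 0.0, -1.0]]
ft_force: [0.4, 0.5, 0.1]
grip_width: 0.0853
grip_force: 0.0
time: 2.58
eef_pos: [0.4967, 0.2417, 0.2309]
orientation: [[-0.989, -0.147, -0.001], [-0.147, 0.989, -0.0], [0.001, 0.0, -1.0]]
ft_force: [-0.0, -0.1, -0.5]
grip_width: 0.0852
grip_force: 0.0
[0.49665753 0.24174286 0.2309034 ] 98.4495880697764 [3.01000815e-01 2.63154012e-01 2.68438053e-02 1.33506980e+00
 9.17530689e-05 1.53527655e-01]
gauge_grip [([0.5022, 0.2376, 0.0228], 0.88)]
gauge_tip [([0.6036, 0.2534, 0.0026], 0.89)]
```

```bash
python3 -m handwheel '[{"offset":[-0.05,-0.07,0.92],"turn":0,"grip":-1},{"offset":[0,0,0.92],"turn":0,"grip":-1},{"offset":[0,0,0.92],"turn":0,"grip":-1},{"offset":[0,0,0.92],"turn":0,"grip":-1},{"offset":[0,0,0.92],"turn":0,"grip":-1},{"offset":[0,0,0.92],"turn":0,"grip":-1},{"offset":[0,0,0.9],"turn":0,"grip":-1},{"offset":[0,0,0.5],"turn":0,"grip":-1},{"offset":[0,0,0.3],"turn":0,"grip":-1},{"offset":[0,0,0],"turn":0,"grip":-1}]'
python3 - <<'E'
from h import *
s=r.sense();print(s['eef_pos'],s['ft_force'])
a,d=cams.camera('top');cv2.imwrite('pics/t2.png',cv2.resize(a[150:270,110:270],None,fx=4,fy=4))
E
```

```text
time: 3.57
eef_pos: [0.4961, 0.2415, 0.0133]
orientation: [[-0.989, -0.151, -0.003], [-0.151, 0.989, -0.001], [0.003, -0.0, -1.0]]
ft_force: [-0.6, -0.1, -0.5]
grip_width: 0.0854
grip_force: 0.0
[0.49612815 0.24153093 0.01327747] [-0.55356674 -0.12496171 -0.49099335]
```

View pics/t2.png

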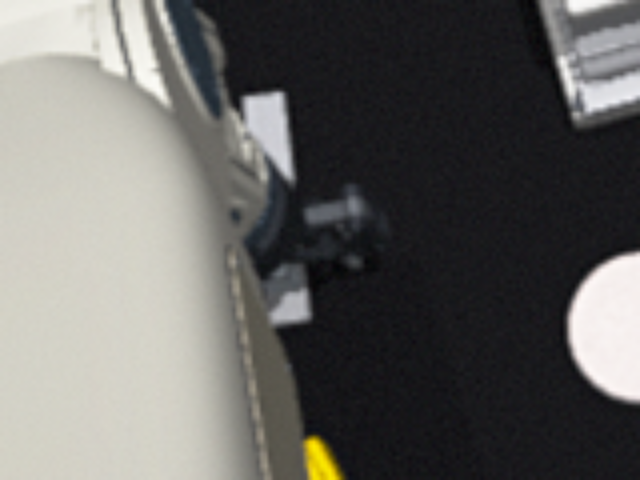

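The arm hides the handle in this view. The blade shows at (268,130) and its tail at (290,305), with the fingers across it at about (330,230), so the gripper is centred and I can close.

```bash
python3 -m handwheel '[{"offset":[-0.05,0,0.08],"turn":0,"grip":-0.5},{"offset":[0,0,0],"turn":0,"grip":0},{"offset":[0,0,0],"turn":0,"grip":1},{"offset":[0,0,0],"turn":0,"grip":1},{"offset":[0,0,0],"turn":0,"grip":1},{"offset":[0,0,0],"turn":0,"grip":1},{"offset":[0,0,0],"turn":0,"grip":1},{"offset":[0,0,0],"turn":0,"grip":1},{"offset":[0,0,0],"turn":0,"grip":1},{"offset":[0,0,0],"turn":0,"grip":1}]' 70
```

```text
time: 4.45
eef_pos: [0.4995, 0.2413, 0.0129]
orientation: [[-0.989, -0.15, 0.001], [-0.15, 0.989, 0.0], [-0.001, 0.0, -1.0]]
ft_force: [-0.9, -0.5, 5.8]
grip_width: 0.0194
grip_force: 68.6
```

```bash
python3 -m handwheel '[{"offset":[0,0,-0.3],"turn":0,"grip":1},{"offset":[0,0,-0.8],"turn":0,"grip":1},{"offset":[0,0,-0.8],"turn":0,"grip":1},{"offset":[0,0,-0.8],"turn":0,"grip":1},{"offset":[0,0,-0.7],"turn":-0.95,"grip":1},{"offset":[0,0,-0.3],"turn":0,"grip":1},{"offset":[0,0,0],"turn":0,"grip":1},{"offset":[0,0,0],"turn":0,"grip":1},{"offset":[0,0,0],"turn":0,"grip":1}]'
python3 - <<'E'
from h import *
s=r.sense();p=np.array(s['eef_pos']);R=np.array(s['orientation'])
print(p,np.degrees(np.arctan2(R[1,1],R[0,1])),s['grip_width'],s['grip_force'])
for c in ['wrist','scene','top']:
  a,d=cams.camera(c)
  if c=='scene': cv2.imwrite('pics/s3.png',cv2.resize(a[120:300,250:450],None,fx=4,fy=3.3))
  for q in ['gauge_grip','gauge_tip']:
    for e in cams.landmark_of(q,c)[:1]: print(c,q,np.round(e['centre'],4),round(e['p'],2),'tool',np.round(R.T@(np.array(e['centre'])-p),4))
  for e in cams.landmark_of('press_mouth',c)[:3]: print(c,'mouth',np.round(e['centre'],4),round(e['p'],2))
E
```

```text
time: 5.2
eef_pos: [0.4984, 0.241, 0.1219]
orientation: [[-0.966, -0.259, -0.002], [-0.259, 0.966, -0.001], [0.002, -0.0, -1.0]]
ft_force: [-0.0, -0.0, -1.7]
grip_width: 0.0196
grip_force: 68.3
[0.49837673 0.24098779 0.12191981] 105.0143454140909 0.019566828813337073 68.32857728004456
wrist gauge_grip [0.4996 0.2402 0.1327] 0.76 tool [-0.001  -0.0011 -0.0108]
wrist mouth [0.6127 0.0202 0.0444] 0.87
scene gauge_grip [0.4946 0.2396 0.1374] 0.54 tool [ 0.004  -0.0004 -0.0155]
scene gauge_tip [0.5999 0.2686 0.1094] 0.64 tool [-0.1052  0.0004  0.0123]
scene mouth [0.2727 0.2088 0.043 ] 0.74
scene mouth [0.6207 0.0157 0.0414] 0.6
top gauge_grip [0.5008 0.2429 0.133 ] 0.59 tool [-0.0028  0.0012 -0.0111]
top gauge_tip [0.6037 0.2683 0.1113] 0.42 tool [-0.1088 -0.0009  0.0104]
top mouth [0.6171 0.023  0.0392] 0.96
top mouth [0.2698 0.2057 0.0395] 0.85
top mouth [0.7306 0.2577 0.0031] 0.55
```

View pics/s3.png

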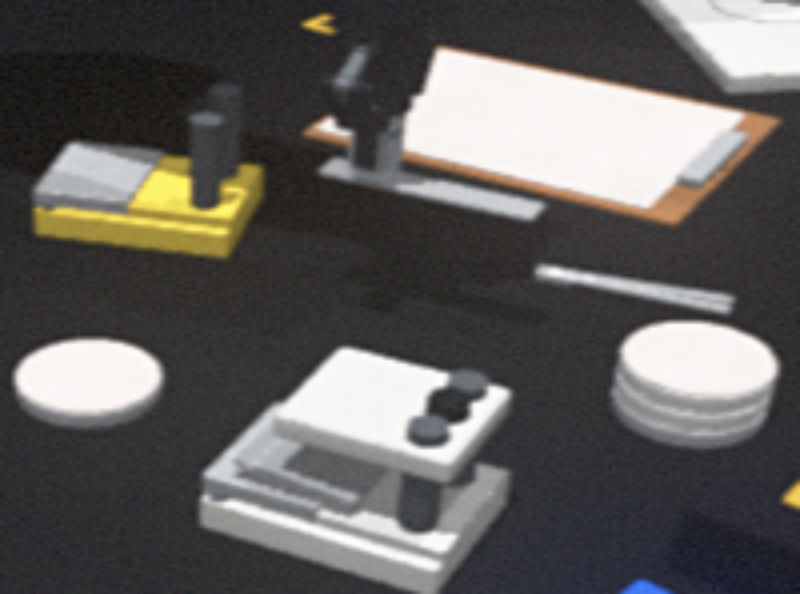

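The scene crop shows the gauge held level in the fingers, with the handle at (375,150) and the tip at (540,210). Now I'll carry it to in front of the press.

```bash
python3 -m handwheel '[{"offset":[0.3,-0.4,0],"turn":0,"grip":1},{"offset":[0.5,-0.8,0],"turn":0,"grip":1},{"offset":[0.5,-0.8,0],"turn":0,"grip":1},{"offset":[0.5,-0.9,0],"turn":0,"grip":1},{"offset":[0.5,-0.9,0],"turn":0,"grip":1},{"offset":[0.3,-0.9,0],"turn":0,"grip":1},{"offset":[0,-0.9,0],"turn":0,"grip":1},{"offset":[0,-0.9,0],"turn":0,"grip":1},{"offset":[0,-0.9,0],"turn":0,"grip":1},{"offset":[0,-0.6,0],"turn":0,"grip":1}]'
python3 -m handwheel '[{"offset":[0,-0.15,0],"turn":0,"grip":1},{"offset":[0,0,0],"turn":0,"grip":1},{"offset":[0,0,0],"turn":0,"grip":1},{"offset":[0,0,0],"turn":0,"grip":1}]'
python3 - <<'E'
from h import *
s=r.sense();p=np.array(s['eef_pos']);R=np.array(s['orientation'])
print(p,np.degrees(np.arctan2(R[1,1],R[0,1])))
t=np.radians(15);Q=np.array([[np.cos(t),np.sin(t)],[-np.sin(t),np.cos(t)]])
m=np.array([.618,.020]);print('TCP in press',Q@(p[:2]-m))
for c in ['wrist','scene','top']:
  a,d=cams.camera(c)
  if c=='wrist': cv2.imwrite('pics/w4.png',a)
  for q in ['gauge_grip','gauge_tip','press_mouth']:
    for e in cams.landmark_of(q,c)[:2]: x=np.array(e['centre']);print(c,q,np.round(x,4),round(e['p'],2),'press',np.round(Q@(x[:2]-m),4))
E
```

```text
time: 6.63
eef_pos: [0.487, -0.013, 0.1235]
orientation: [[-0.966, -0.26, 0.001], [-0.26, 0.966, -0.001], [-0.001, -0.001, -1.0]]
ft_force: [-0.1, 0.8, -0.8]
grip_width: 0.0189
grip_force: 68.5
time: 6.97
eef_pos: [0.4872, -0.0142, 0.1233]
orientation: [[-0.965, -0.262, -0.0], [-0.262, 0.965, 0.0], [0.0, 0.0, -1.0]]
ft_force: [-0.4, -0.2, -0.6]
grip_width: 0.019
grip_force: 68.5
[ 0.48724482 -0.01424847  0.12325884] 105.1812622869453
TCP in press [-0.13516396  0.00076045]
wrist gauge_tip [ 0.4889 -0.0172  0.1099] 0.57 press [-0.1343 -0.0025]
wrist gauge_tip [ 0.4468 -0.2838 -0.0012] 0.44 press [-0.244  -0.2491]
wrist press_mouth [ 0.7128 -0.2881 -0.0008] 0.59 press [ 0.0118 -0.3221]
scene gauge_grip [ 0.485  -0.0201  0.1369] 0.66 press [-0.1388 -0.0043]
scene gauge_tip [0.5889 0.0136 0.1141] 0.59 press [-0.0298  0.0013]
scene press_mouth [0.62   0.0176 0.0399] 0.71 press [ 0.0013 -0.0028]
scene press_mouth [0.2709 0.2085 0.0406] 0.69 press [-0.2865  0.2719]
top press_mouth [ 0.4459 -0.2824 -0.0017] 0.39 press [-0.2445 -0.2476]
```

View pics/w4.png

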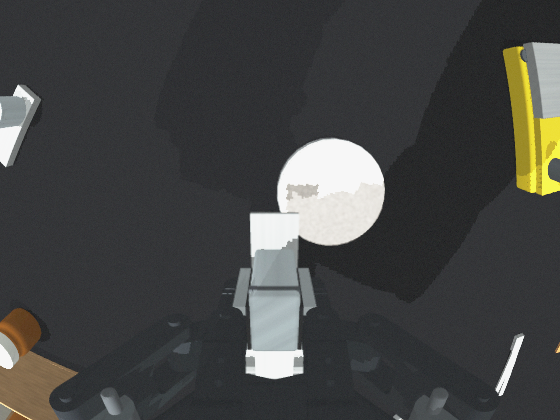

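The wrist camera looks back along the tail. It shows the handle held squarely at (273,320) and the dish at (330,190), low and clear. The tip is about 25 mm in front of the mouth, so I'll bring it down in front of the lip.

```bash
python3 -m handwheel '[{"offset":[-0.12,0,0.3],"turn":0,"grip":1},{"offset":[0,0,0.6],"turn":0,"grip":1},{"offset":[0,0,0.6],"turn":0,"grip":1},{"offset":[0,0,0.4],"turn":0,"grip":1},{"offset":[0,0,0.2],"turn":0,"grip":1},{"offset":[0,0,0.05],"turn":0,"grip":1},{"offset":[0,0,0],"turn":0,"grip":1},{"offset":[0,0,0],"turn":0,"grip":1}]'
python3 - <<'E'
from h import *
s=r.sense();p=np.array(s['eef_pos']);print(p,s['ft_force'],s['moment'])
t=np.radians(15);Q=np.array([[np.cos(t),np.sin(t)],[-np.sin(t),np.cos(t)]])
m=np.array([.618,.020]);print('TCP in press',Q@(p[:2]-m))
a,d=cams.camera('scene')
cv2.imwrite('pics/s5.png',cv2.resize(a[200:305,250:390],None,fx=5.6,fy=5.6,interpolation=cv2.INTER_CUBIC))
for q in ['gauge_grip','gauge_tip','press_mouth']:
    for e in cams.landmark_of(q,'scene')[:2]: x=np.array(e['centre']);print(q,np.round(x,4),round(e['p'],2),'press',np.round(Q@(x[:2]-m),4))
E
```

```text
time: 8.23
eef_pos: [0.4915, -0.0143, 0.0592]
orientation: [[-0.965, -0.261, 0.001], [-0.261, 0.965, -0.0], [-0.001, -0.0, -1.0]]
ft_force: [-1.4, -0.4, -1.6]
grip_width: 0.0194
grip_force: 68.5
[ 0.49152529 -0.01429607  0.05921448] [-1.39873409 -0.35269702 -1.60717786] [ 0.01007347 -0.00096112  0.00048251]
TCP in press [-0.13104167 -0.0003934 ]
gauge_grip [ 0.4868 -0.0185  0.0715] 0.9 press [-0.1367 -0.0032]
gauge_tip [0.616  0.0254 0.0023] 0.73 press [-0.0005  0.0057]
gauge_tip [0.5933 0.0126 0.0478] 0.55 press [-0.0258 -0.0008]
press_mouth [0.6197 0.0158 0.0412] 0.82 press [ 0.0006 -0.0045]
press_mouth [0.271  0.2075 0.0404] 0.65 press [-0.2866  0.2709]
```

View pics/s5.png

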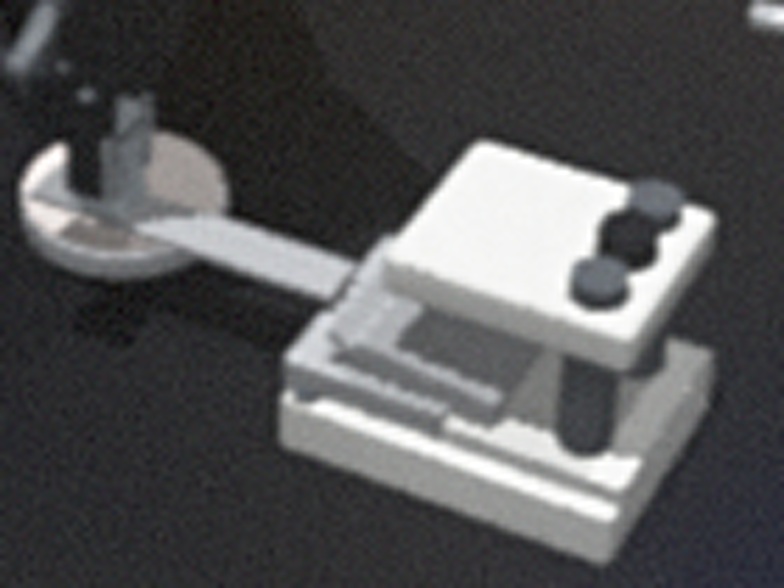

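The tip is at (350,290), at the front of the sill and just above it, in front of the lip and in line. I'll edge forward 3 mm and feel for the plate with the wrist moment.

```bash
cat > st.py <<'E'
from h import *
s=r.sense();p=np.array(s['eef_pos']);t=np.radians(15);Q=np.array([[np.cos(t),np.sin(t)],[-np.sin(t),np.cos(t)]])
f=np.array(s['ft_force']);M=np.array(s['moment'])
print('t%.2f'%s['time'],'press xy mm',(Q@(p[:2]-[.618,.020])*1000).round(1),'z %.1f'%(p[2]*1000),'F press',(Q@f[:2]).round(2),f[2].round(2),'M press',(Q@M[:2]).round(3),M[2].round(3),'tilt',np.round(s['orientation'][2],4),'grip',round(s['grip_force'],1),round(s['grip_width'],4))
E
python3 -m handwheel '[{"offset":[-0.1,0,0.07],"turn":0,"grip":1},{"offset":[0,0,0.06],"turn":0,"grip":1},{"offset":[0,0,0],"turn":0,"grip":1},{"offset":[0,0,0],"turn":0,"grip":1}]' >/dev/null; python3 st.py
for i in 1; do python3 -m handwheel '[{"offset":[0,0,0.04],"turn":0,"grip":1},{"offset":[0,0,0],"turn":0,"grip":1},{"offset":[0,0,0],"turn":0,"grip":1}]'>/dev/null; python3 st.py; done
python3 -m handwheel '[{"offset":[0,0,0.04],"turn":0,"grip":1},{"offset":[0,0,0],"turn":0,"grip":1},{"offset":[0,0,0],"turn":0,"grip":1}]'>/dev/null; python3 st.py
```

```text
t8.77 press xy mm [-1.285e+02 -1.000e-01] z 54.7 F press [0.77 0.29] -1.76 M press [-0.083  0.09 ] -0.004 tilt [ 3.e-04  2.e-04 -1.e+00] grip 68.5 0.0194
t9.02 press xy mm [-128.5   -0.2] z 53.6 F press [0.07 0.11] -1.1 M press [ 0.033 -0.011] -0.03 tilt [ 2.e-04  1.e-04 -1.e+00] grip 68.5 0.0193
t9.27 press xy mm [-128.4   -0.3] z 52.5 F press [0.08 0.59] -1.49 M press [-0.018 -0.067] -0.023 tilt [-2.e-04 -1.e-04 -1.e+00] grip 68.5 0.0192
```

```bash
python3 -m handwheel '[{"offset":[0,0,0.04],"turn":0,"grip":1},{"offset":[0,0,0],"turn":0,"grip":1},{"offset":[0,0,0],"turn":0,"grip":1}]'>/dev/null; python3 st.py
python3 -m handwheel '[{"offset":[0,0,0.03],"turn":0,"grip":1},{"offset":[0,0,0],"turn":0,"grip":1},{"offset":[0,0,0],"turn":0,"grip":1}]'>/dev/null; python3 st.py
```

```text
t9.52 press xy mm [-128.4   -0.2] z 51.3 F press [-0.54  0.11] 0.84 M press [ 0.01  -0.089] 0.023 tilt [-2.e-04 -1.e-04 -1.e+00] grip 68.6 0.0193
t9.77 press xy mm [-128.4   -0.2] z 50.4 F press [-1.38  0.28] 1.52 M press [-0.093 -0.087] -0.007 tilt [-1.e-04 -1.e-04 -1.e+00] grip 68.7 0.0193
```

Contact with the lower plate came at z ≈ 52.5 mm, as expected. I'll back up to a light press and slide in.

```bash
python3 -m handwheel '[{"offset":[0,0,-0.05],"turn":0,"grip":1},{"offset":[-0.2,0,0],"turn":0,"grip":1},{"offset":[-0.2,0,0],"turn":0,"grip":1},{"offset":[0,0,0],"turn":0,"grip":1},{"offset":[0,0,0],"turn":0,"grip":1}]'>/dev/null; python3 st.py
python3 -m handwheel '[{"offset":[-0.2,0,0],"turn":0,"grip":1},{"offset":[-0.2,0,0],"turn":0,"grip":1},{"offset":[-0.2,0,0],"turn":0,"grip":1},{"offset":[0,0,0],"turn":0,"grip":1},{"offset":[0,0,0],"turn":0,"grip":1}]'>/dev/null; python3 st.py
python3 - <<'E'
from h import *
t=np.radians(15);Q=np.array([[np.cos(t),np.sin(t)],[-np.sin(t),np.cos(t)]]);m=np.array([.618,.020])
a,d=cams.camera('scene');W=pts('scene',d)
cv2.imwrite('pics/s6.png',cv2.resize(a[200:305,250:390],None,fx=5.6,fy=5.6,interpolation=cv2.INTER_CUBIC))
for e in cams.landmark_of('gauge_grip','scene')[:1]: x=np.array(e['centre']);print(np.round(x,4),round(e['p'],2),'press',np.round(Q@(x[:2]-m),4))
# handle top and depth of upper plate top face
P=np.concatenate([(W[...,:2]-m)@Q.T,W[...,2:]],-1);ok=d>0
k=ok&(abs(P[...,1])<.012)&(P[...,0]>-.13)&(P[...,0]<-.03)&(P[...,2]<.052)&(P[...,2]>.034);print('blade pts',k.sum(),P[k].mean(0))
E
```

```text
t10.18 press xy mm [-115.6   -0.3] z 51.8 F press [ 0.82 -0.61] 0.69 M press [-0.01  -0.382] -0.052 tilt [-7.e-04 -2.e-04 -1.e+00] grip 68.6 0.0188
t10.60 press xy mm [-97.4  -0.2] z 51.9 F press [0.6  0.01] 1.28 M press [-0.041 -0.519] -0.029 tilt [-1.2e-03 -2.0e-04 -1.0e+00] grip 68.8 0.0193
[ 0.5213 -0.0095  0.0648] 0.7 press [-0.101  -0.0035]
blade pts 195 [-0.0691663  -0.00198046  0.04251873]
```

View pics/s6.png

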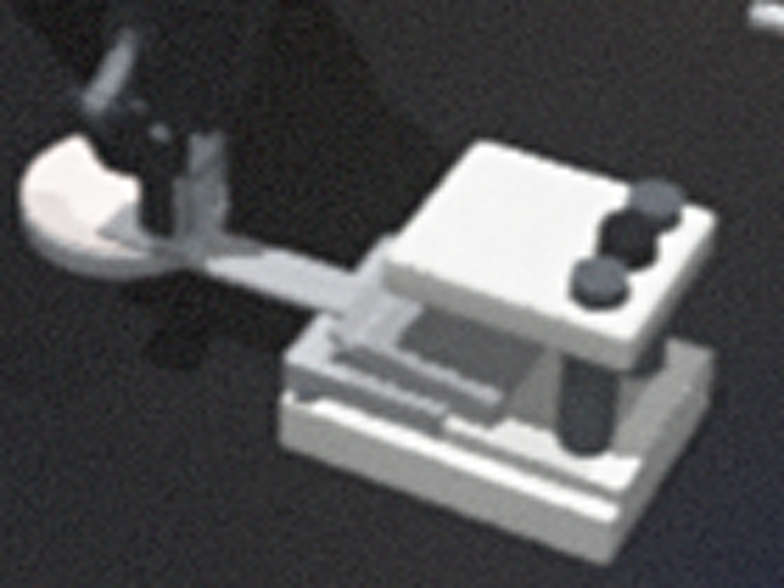

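The blade is now under the lip at (340,310), in line, with no drag yet. The moment suggests it presses down slightly, so I'll ease it up a touch, then advance in small steps watching the drag.

```bash
python3 -m handwheel '[{"offset":[0,0,-0.04],"turn":0,"grip":1},{"offset":[0,0,0],"turn":0,"grip":1},{"offset":[0,0,0],"turn":0,"grip":1}]'>/dev/null; python3 st.py
python3 -m handwheel '[{"offset":[-0.1,0,0],"turn":0,"grip":1},{"offset":[0,0,0],"turn":0,"grip":1},{"offset":[0,0,0],"turn":0,"grip":1}]'>/dev/null; python3 st.py
python3 -m handwheel '[{"offset":[-0.1,0,0],"turn":0,"grip":1},{"offset":[0,0,0],"turn":0,"grip":1},{"offset":[0,0,0],"turn":0,"grip":1}]'>/dev/null; python3 st.py
```

```text
t10.95 press xy mm [-98.9  -0. ] z 52.9 F press [-0.1   0.74] -1.21 M press [0.021 0.047] 0.03 tilt [ 8.e-04  2.e-04 -1.e+00] grip 68.6 0.0194
t11.20 press xy mm [-95.4  -0.1] z 53.0 F press [-0.27  1.18] -1.33 M press [-0.015 -0.02 ] 0.02 tilt [ 2.e-04  0.e+00 -1.e+00] grip 68.6 0.0194
t11.45 press xy mm [-92.3  -0.1] z 53.0 F press [-0.16 -0.75] -1.01 M press [-0.03   0.014] 0.045 tilt [-0. -0. -1.] grip 68.6 0.0192
```

```bash
python3 -m handwheel '[{"offset":[-0.1,0,0],"turn":0,"grip":1},{"offset":[0,0,0],"turn":0,"grip":1},{"offset":[0,0,0],"turn":0,"grip":1}]'>/dev/null; python3 st.py
python3 -m handwheel '[{"offset":[-0.1,0,0],"turn":0,"grip":1},{"offset":[0,0,0],"turn":0,"grip":1},{"offset":[0,0,0],"turn":0,"grip":1}]'>/dev/null; python3 st.py
python3 -m handwheel '[{"offset":[-0.1,0,0],"turn":0,"grip":1},{"offset":[0,0,0],"turn":0,"grip":1},{"offset":[0,0,0],"turn":0,"grip":1}]'>/dev/null; python3 st.py
```

```text
t11.70 press xy mm [-89.3  -0.1] z 53.0 F press [ 0.6  -0.53] -1.34 M press [-0.024 -0.02 ] 0.009 tilt [-0. -0. -1.] grip 68.6 0.0192
t11.95 press xy mm [-86.3  -0.1] z 53.1 F press [ 0.01 -0.05] -1.81 M press [0.016 0.032] -0.016 tilt [-1.e-04 -0.e+00 -1.e+00] grip 68.6 0.0193
t12.20 press xy mm [-83.3  -0.1] z 53.0 F press [-0.72 -0.27] -1.73 M press [-0.039  0.023] 0.026 tilt [-0.  0. -1.] grip 68.6 0.0193
```

```bash
python3 -m handwheel '[{"offset":[-0.1,0,0],"turn":0,"grip":1},{"offset":[0,0,0],"turn":0,"grip":1},{"offset":[0,0,0],"turn":0,"grip":1}]'>/dev/null; python3 st.py
python3 -m handwheel '[{"offset":[-0.1,0,0],"turn":0,"grip":1},{"offset":[0,0,0],"turn":0,"grip":1},{"offset":[0,0,0],"turn":0,"grip":1}]'>/dev/null; python3 st.py
python3 -m handwheel '[{"offset":[-0.06,0,0],"turn":0,"grip":1},{"offset":[0,0,0],"turn":0,"grip":1},{"offset":[0,0,0],"turn":0,"grip":1}]'>/dev/null; python3 st.py
```

```text
t12.45 press xy mm [-80.3  -0.1] z 53.0 F press [-0.7  -0.49] -1.62 M press [-0.054  0.053] -0.0 tilt [-1.e-04  0.e+00 -1.e+00] grip 68.6 0.0191
t12.70 press xy mm [-77.2  -0.1] z 53.1 F press [ 0.19 -0.38] -0.87 M press [ 0.009 -0.067] 0.029 tilt [-2.e-04 -0.e+00 -1.e+00] grip 68.5 0.0195
t12.95 press xy mm [-76.3   0. ] z 53.0 F press [-5.28  0.02] 0.59 M press [-0.008  1.057] -0.018 tilt [ 1.3e-03  1.0e-04 -1.0e+00] grip 68.7 0.0195
```

The drag onset is clear at TCP x ≈ -77 (-5 N). Aim about 12 mm further in.

```bash
python3 -m handwheel '[{"offset":[-0.1,0,0],"turn":0,"grip":1},{"offset":[0,0,0],"turn":0,"grip":1},{"offset":[0,0,0],"turn":0,"grip":1}]'>/dev/null; python3 st.py
python3 -m handwheel '[{"offset":[-0.1,0,0],"turn":0,"grip":1},{"offset":[0,0,0],"turn":0,"grip":1},{"offset":[0,0,0],"turn":0,"grip":1}]'>/dev/null; python3 st.py
```

```text
t13.20 press xy mm [-73.3   0.1] z 53.0 F press [-5.19  0.18] 1.48 M press [-0.024  1.157] 0.018 tilt [ 1.4e-03  1.0e-04 -1.0e+00] grip 68.8 0.0191
t13.45 press xy mm [-70.7   0.1] z 52.9 F press [-6.6  -0.41] 1.4 M press [-0.013  1.494] 0.033 tilt [ 2.1e-03  1.0e-04 -1.0e+00] grip 69.0 0.0192
```

```bash
cat > lk.py <<'E'
from h import *
import sys
t=np.radians(15);Q=np.array([[np.cos(t),np.sin(t)],[-np.sin(t),np.cos(t)]]);m=np.array([.618,.020])
Z=[];G=[]
for i in range(3):
    a,d=cams.camera('scene');W=pts('scene',d);P=np.concatenate([(W[...,:2]-m)@Q.T,W[...,2:]],-1)
    k=(d>0)&(abs(P[...,1]+.025)<.012)&(P[...,0]>.0)&(P[...,0]<.03)&(P[...,2]>.046)&(P[...,2]<.075);Z.append(P[k].mean(0))
    G+=[np.r_[Q@(np.array(e['centre'])[:2]-m),e['centre'][2]] for e in cams.landmark_of('gauge_grip','scene')[:1]]
print('plate',k.sum(),np.round(Z,4),'grip',np.round(G,4))
cv2.imwrite('pics/'+sys.argv[1],cv2.resize(a[200:305,250:390],None,fx=5.6,fy=5.6,interpolation=cv2.INTER_CUBIC))
E
python3 lk.py s7.png
```

```text
plate 95 [[ 0.0147 -0.0275  0.0575]
 [ 0.0149 -0.0282  0.0578]
 [ 0.0146 -0.0275  0.0575]] grip [[-0.071  -0.0046  0.0685]
 [-0.073  -0.0033  0.0659]
 [-0.0704 -0.0017  0.0666]]
```

```bash
python3 -m handwheel '[{"offset":[-0.1,0,0],"turn":0,"grip":1},{"offset":[0,0,0],"turn":0,"grip":1},{"offset":[0,0,0],"turn":0,"grip":1}]'>/dev/null; python3 st.py
python3 -m handwheel '[{"offset":[-0.1,0,0],"turn":0,"grip":1},{"offset":[0,0,0],"turn":0,"grip":1},{"offset":[0,0,0],"turn":0,"grip":1},{"offset":[0,0,0],"turn":0,"grip":1}]'>/dev/null; python3 st.py
python3 lk.py s8.png
```

```text
t14.00 press xy mm [-68.    0.1] z 52.9 F press [-8.23  0.5 ] 3.69 M press [-0.013  1.781] 0.004 tilt [ 2.7e-03  1.0e-04 -1.0e+00] grip 69.1 0.019
t14.33 press xy mm [-65.4   0.1] z 52.9 F press [-10.86   0.09] 4.8 M press [0.032 2.059] 0.001 tilt [ 3.2e-03  1.0e-04 -1.0e+00] grip 69.3 0.0191
plate 99 [[ 0.0143 -0.0276  0.0578]
 [ 0.0146 -0.0275  0.0578]
 [ 0.0144 -0.0276  0.0581]] grip [[-0.068  -0.0026  0.0655]
 [ 0.013  -0.3163  0.0021]
 [-0.0666 -0.0032  0.0665]]
```

View pics/s8.png

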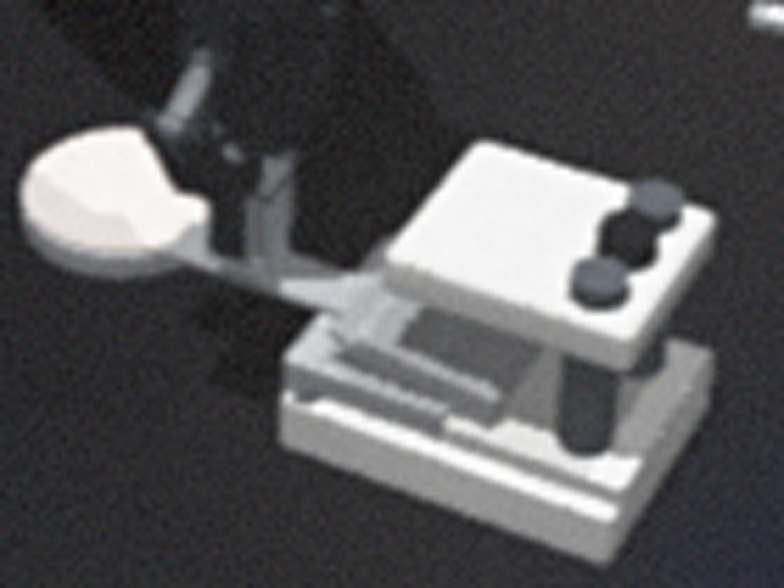

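The picture shows the blade well under the upper plate at (345,300), with the handle upright at (270,215). That is about 11.5 mm past first touch, or roughly 1.4 mm of lift. The drag is a bit above snug because the nose presses down, so I'll ease up 0.6 mm, let it settle and recheck.

```bash
python3 -m handwheel '[{"offset":[0,0,-0.02],"turn":0,"grip":1},{"offset":[0,0,0],"turn":0,"grip":1},{"offset":[0,0,0],"turn":0,"grip":1},{"offset":[0,0,0],"turn":0,"grip":1}]'>/dev/null; python3 st.py
python3 -m handwheel '[{"offset":[0,0,0],"turn":0,"grip":1},{"offset":[0,0,0],"turn":0,"grip":1},{"offset":[0,0,0],"turn":0,"grip":1},{"offset":[0,0,0],"turn":0,"grip":1}]'>/dev/null; python3 st.py; python3 lk.py s9.png
```

```text
t14.97 press xy mm [-65.2   0.2] z 53.1 F press [-8.15 -0.6 ] -0.2 M press [-0.06   1.751] -0.031 tilt [ 3.2e-03  5.0e-04 -1.0e+00] grip 68.8 0.0193
t15.30 press xy mm [-65.3   0.2] z 53.1 F press [-7.72 -0.51] -0.72 M press [-0.063  1.668] -0.019 tilt [ 3.3e-03  5.0e-04 -1.0e+00] grip 68.8 0.0196
plate 96 [[ 0.014  -0.0274  0.0581]
 [ 0.0142 -0.0283  0.0581]
 [ 0.0145 -0.0281  0.0576]] grip [[-0.068  -0.0012  0.0661]
 [-0.0667 -0.0022  0.0669]
 [-0.0684 -0.0059  0.0636]]
```

The gauge is at rest with a 7.7 N drag. The vertical load is near neutral, so it isn't being pressed down, and the lift estimate is still about 1.4 mm. Handing in.

```bash
python3 -c "
from cell import r
print(r.sign_off())"
```

```text
the job is handed in; nothing more can be done
None
```

I handed the job in with the thin gauge still held in the press, blade flat and in line; the upper plate is lifted an estimated 1.4 mm, worked out from about 11.5 mm of travel past first touch rather than measured directly, the drag is about 7.7 N, and the sign-off gave no verdict.

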